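# Dock the paint pan in its tray corner

### The job

Park the red paint pan in the corner pocket of the white palette tray that has the red tag behind it. With your fingertips only, push the pan flush against the long grey rail first, out in the open between the two pockets, then slide it along the rail until it is fully home, against both the rail and the end wall. It stays flat on the tray throughout: do not lift it or tip it, do not disturb the blue pan, the jar or the black lid, and leave everything released.

Things in the scene. Friction and masses are not known exactly. Their poses are not given: they have to be found in the camera images.
- tray: white tray fixed to the table, 206 (x) by 382 (y) mm. Origin on the table surface, middle of the inside; x points square to the long dark grey rail, towards it; y along the rail. Floor 4 mm above table. Inner faces: rail x = +85 mm (30 wide, top 18 mm above table), end walls y = +-185 mm (top 18), low rim x = -85 mm (top 12). The tray floor between is flat and clear but for the pans
- pocket_a (a point): corner pocket at the tray's +y end: where a docked pan's origin lies, tray x = +60, y = +153 mm, 4 mm above the table. Bounded by rail, end wall and a dark steel keeper (5 mm thick, top 16 mm above table) parallel to the rail, 54 mm from it, from |y| = 130 mm to the end wall; its flared lip bends away from the rail, reaching |y| = 117, x = +18 mm. Pans enter long side along the rail, 4 mm play
- pocket_b (a point): corner pocket at the tray's -y end: where a docked pan's origin lies, tray x = +60, y = -153 mm, 4 mm above the table. Bounded by rail, end wall and a dark steel keeper (5 mm thick, top 16 mm above table) parallel to the rail, 54 mm from it, from |y| = 130 mm to the end wall; its flared lip bends away from the rail, reaching |y| = 117, x = +18 mm. Pans enter long side along the rail, 4 mm play
- red_pan: loose red plastic paint pan with black base, 50 (x) by 64 (y) by 16 mm tall, about 80 g. Walls 4 mm; open empty well 42 x 56 mm, 10 mm deep, hard floor 6 mm above the underside. Origin: centre of underside. Starts flat on the open tray floor, off the rail, turned up to 0.35 rad to the tray
- blue_pan: loose blue plastic paint pan with black base, 50 (x) by 64 (y) by 16 mm tall, about 80 g. Walls 4 mm; open empty well 42 x 56 mm, 10 mm deep, hard floor 6 mm above the underside. Origin: centre of underside. Starts flat on the open tray floor, off the rail, turned up to 0.35 rad to the tray. Leave it where it is; a pan slid along the rail passes it freely
- red_tag: red colour tag: flat fixed strip 22 x 50 x 3 mm on top of the rail behind one pocket (which one varies). Origin: centre of underside, at tray x = +101, y = +151 or -151 mm; axes as the tray's. It marks the pocket for the red pan
- blue_tag: blue colour tag: flat fixed strip 22 x 50 x 3 mm on top of the rail behind one pocket (which one varies). Origin: centre of underside, at tray x = +101, y = +151 or -151 mm; axes as the tray's. It marks the other pocket
- gesso_jar: closed white plastic jar, loose and upright, 56 mm diameter, 75 mm tall, beyond the +y end of the tray; origin at the centre of its underside. Leave alone
- jar_lid: loose black plastic jar lid lying flat, 60 mm diameter, 12 mm high, beyond the -y end of the tray; origin at the centre of its underside. Leave alone
Not all that is in view belongs to the job. Several things look just like the red_pan: the one meant starts nearest to the robot's base.

How it is judged:
By the outcome, as a careful person would: the job done as asked, in the order asked, and still so for the second after the job is handed in, with the robot touching nothing.
It also fails if it takes over 45 s, if anything falls off the work surface, if the arm or the gripper's body presses on something with over 40 N, if the wrist force passes 120 N, or if a joint passes its speed limit or range.

### The arm

A 6-joint arm with a two-finger parallel gripper is mounted at the origin on the work surface. World frame = base frame: x ahead of the robot, y to its left, z up, the work surface at z = 0. Lengths are in m, angles in rad, forces in N, time in s.
With the tool pointing down it reaches from about 0.375 to 0.9 m from the base axis. Payload 3.1 kg.
Tool frame: the origin (TCP) lies between the finger pads; the fingertips stand robot.tip_extent ahead of it and the grasp point (between the pads) lies 3 mm ahead of it (robot.tip_extent is the distance from the TCP to the fingertips, in m); z points along the fingers, x is the direction in which the jaws open and shut, and the axes are right-handed (so a half turn about z gives the same grasp; the last joint's range is limited). The gripper opens to 87 mm and grips with 3 to 60 N. Pads are 19 mm wide; open, the fingers measure 117 mm over their backs; the gripper's body (75 mm by 190 mm) begins 51 mm behind the grasp point.
Start: joints at [0.998, 0.527, 1.433, -0, 1.181, -0.178], TCP at [0.24, 0.577, 0.224] pointing down, gripper open.
Joint ranges: [-3.08, 3.08], [-0.75, 2.2], [0.22, 2.44], [-1.43, 4.57], [0, 2.65], [-2.85, 2.85]. Speed limits (rad/s): [2.79, 2.79, 3.14, 3.14, 3.14, 3.14].

### API

Orientations are given as a unit quaternion [x, y, z, w].
In Python, from rig import robot, cams gives the robot as it stands.
- The arm moves only by the tool carry_out, never from a script. Its argument "steps" is a list of rows, each a list of 3 entries, a list of its own where there are three numbers: the shift along the world's x, y, z in cm, then the turn about the world's z in degrees, then the closure, from 0 (fully open) to 1 (shut). In form: [[[dx, dy, dz], spin, fingers], ...]. A call has 1 to 10 rows; each row shifts and turns the pose as measured when the row begins; what a row does not reach is not made up. A row lasts 1/10 s, in which the tool goes at most 50 mm and 8.59 degrees, less where a joint would pass 70% of its speed; a pose out of reach is approached as far as the arm can. A call with a gripper value outside its range is refused whole. The fingers move at their own pace and stop on an object; "squeeze" is the grip in N (left out, the last holds). Time passes only in rows, so rows that do not move let the fingers close. It gives the time, the measured TCP pose, the force and the opening at its end, in the units of the state.
- robot.get_obs(): the state, without advancing time (a new reading comes with each control period).
- cams.camera(name): name is "side" or "top" or "wrist"; returns a dict with "pixels" (420x560x3 uint8, red, green, blue), "fx", "fy", "cx", "cy" (pixels), "eye" and "rotation" of the camera in the world. Camera axes: x right, y up, looking along -z (the intrinsics and any distortion apply to the point x, -y, -z); pixel columns grow to the right and rows downward; lengths in m; the calibration is good to about 2 mm. The wrist camera is an equidistant fisheye: a pixel r from the principal point sees the ray r / f radians off the axis. A picture is of the moment at which its call begins. There is no depth.
- robot.hand_in(): hands the job in, once; it reports no verdict.
The state is a dict: "time": time; "q": joint angles; "joint_velocities": joint speeds; "joint_torque": joint torques, N m; "position": TCP position; "tool_rot": TCP orientation; "ft_force": force on the tool from outside, world axes, zero at the start; "moment": the same for the moment, N m; "grip_width": finger opening in m.
Only numpy, scipy, OpenCV 4.12 (cv2) and the standard library are available. Lean on these libraries where they do the work, as an engineer would, in place of code of your own. Each camera call takes 0.05 s, during which the arm holds its last target. There are 200 camera calls.

## Working session

There is one attempt and no reset: what is moved stays moved. The work goes in short steps, Python scripts to look and compute and a tool call to move; the robot and the scene stay as the last step left them, time stands still between calls to the robot, and variables do not carry over. Pictures are saved under pics/ and viewed, about 8 in all and at most 12, crops included, and the job is handed in when it is done.

Besides the shell and the picture viewer there is one more tool, called after "Request:" as name([rows], argument=value, ...), one row to a line, values as JSON. carry_out: Moves the arm, as the interface text tells. Its arguments: {"type":"object","properties":{"steps":{"type":"array"},"squeeze":{"type":"number"}},"required":["steps"]}

```bash
mkdir -p pics; python3 - <<'E'
from rig import robot,cams
import cv2,numpy as np
print(robot.tip_extent, robot.get_obs())
for n in ("top","side"):
    c=cams.camera(n); cv2.imwrite(f"pics/{n}0.png",cv2.resize(c["pixels"][:,:,::-1],(800,600),interpolation=cv2.INTER_CUBIC))
    cv2.imwrite(f"pics/{n}0raw.png",c["pixels"][:,:,::-1])
    print(n,{k:c[k] for k in c if k!="pixels"})
E
```

```text
0.022 {'time': 0.0, 'q': array([ 9.97461037e-01,  5.28477266e-01,  1.43389934e+00, -1.51721513e-05,
        1.18138889e+00, -1.78515342e-01]), 'joint_velocities': array([-1.48874194e-03,  2.67194726e-05, -3.25841708e-04, -5.94303836e-04,
        5.52387480e-04,  6.15758724e-04]), 'joint_torque': array([-1.02297690e-03, -4.40044999e+01, -1.76588130e+01,  6.30819728e-02,
        5.81089477e-02, -1.52281268e-04]), 'position': array([0.23998512, 0.57629985, 0.22266576]), 'tool_rot': array([ 8.32056197e-01,  5.54690278e-01, -9.93812410e-04,  4.38966363e-04]), 'ft_force': array([-0.69432072,  0.05801526,  0.21352646]), 'moment': array([-0.01444193, -0.01092681, -0.00492026]), 'grip_width': 0.08660515822115149}
top {'fx': 533.0145203983174, 'fy': 533.0145203983174, 'cx': 290.67618792907604, 'cy': 206.4690043295548, 'eye': array([0.55068195, 0.01234147, 1.06315912]), 'rotation': array([-0.02496035,  0.02274849,  0.71661507, -0.69665079])}
side {'fx': 542.0974337802834, 'fy': 542.0974337802834, 'cx': 277.9077283196944, 'cy': 212.3936513978604, 'eye': array([ 0.5042169 , -0.7725581 ,  0.85823981]), 'rotation': array([ 0.38842012, -0.02412331, -0.07745197,  0.91790472])}
```

View pics/top0.png

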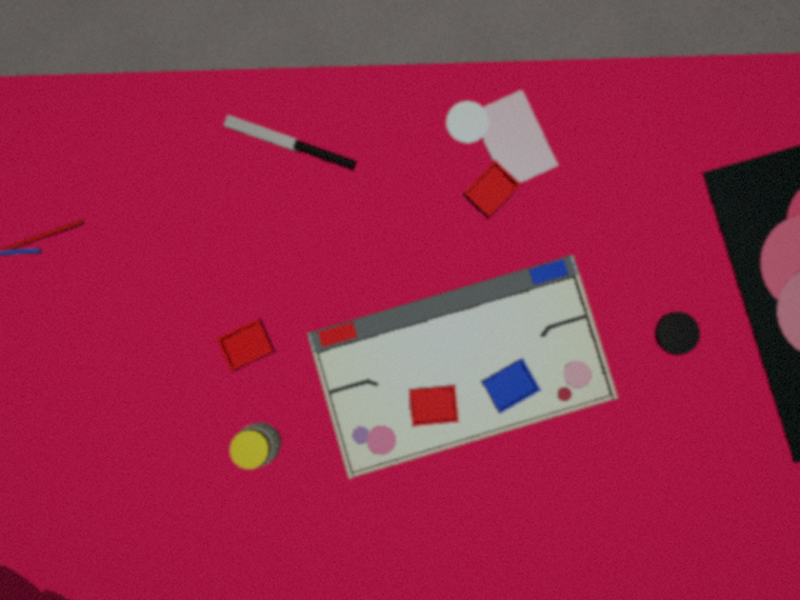

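The top view shows the tray with corners at about (309,333), (573,256), (617,399) and (349,478). The red tag is at the left (+y) end, so the goal is pocket_a. The red pan in the tray is at (433,405) and the blue pan at (510,385). I'll enlarge the tray to measure it more closely.

```bash
python3 - <<'E'
import cv2
i=cv2.imread("pics/top0raw.png")[170:345,205:440]
cv2.imwrite("pics/crop1.png",cv2.resize(i,None,fx=3.4,fy=3.4,interpolation=cv2.INTER_CUBIC))
E
```

```text
(no output)
```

View pics/crop1.png

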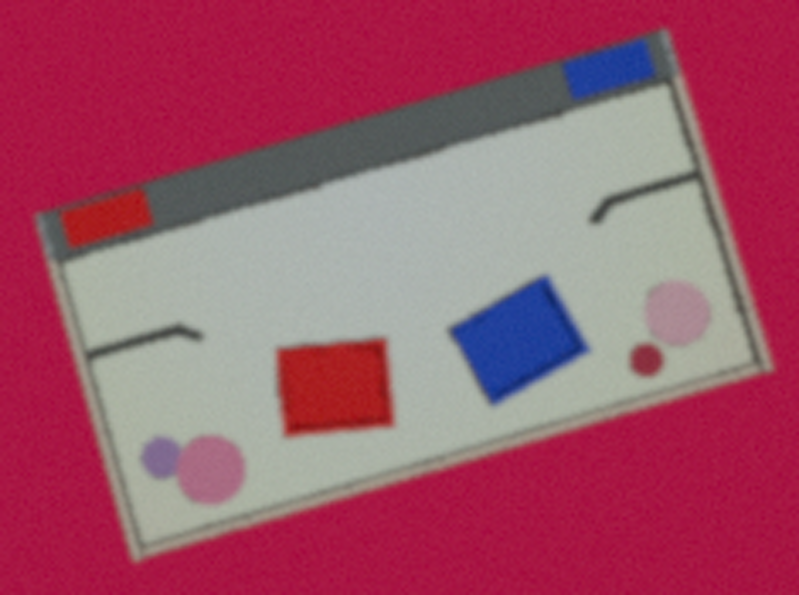

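The crop gives tray, keeper and tag corners. The red pan's corners are (277,349), (385,339), (394,424) and (286,437). Next I fit the poses.

```bash
cat >h.py <<'E'
import numpy as np,cv2
from scipy.optimize import least_squares
from scipy.spatial.transform import Rotation as R
def proj(c,P):
    p=R.from_quat(c["rotation"]).inv().apply(np.atleast_2d(P)-c["eye"])*[1,-1,-1]
    return p[:,:2]/p[:,2:]*[c["fx"],c["fy"]]+[c["cx"],c["cy"]]
def world(pose,P):
    x,y,a=pose;P=np.atleast_2d(P)
    return R.from_euler('z',a).apply(P)+[x,y,0]
def fit(c,P,uv,x0):
    r=least_squares(lambda q:(proj(c,world(q,np.array(P)/1e3))-uv).ravel(),x0,loss='soft_l1')
    return r.x,np.abs(r.fun).reshape(-1,2).round(1)
def relpose(T,p):
    d=R.from_euler('z',-T[2]).apply([p[0]-T[0],p[1]-T[1],0])*1e3
    return d[0],d[1],np.degrees(p[2]-T[2])
TOP=dict(fx=533.0145,fy=533.0145,cx=290.676,cy=206.469,eye=np.array([0.55068195,0.01234147,1.06315912]),rotation=[-0.02496035,0.02274849,0.71661507,-0.69665079])
def pan(z=20): return [[25,32,z],[25,-32,z],[-25,-32,z],[-25,32,z]]
E
python3 - <<'E'
from h import *
o=lambda a:np.array(a)/3.4+[205,170]-.0
pts=[(115,191,18,37,213),(115,-191,18,668,30),(85,185,18,62,262),(85,-185,18,670,82),(28.5,185,16,90,355),(28.5,130,16,180,328),(18,117,16,202,337),(28.5,-185,16,697,174),(28.5,-130,16,608,203),(18,-117,16,594,220)]
for s,cs in((1,[(61,213),(145,190),(153,222),(68,247)]),(-1,[(562,66),(645,40),(655,73),(573,99)])):
    for (dx,dy),c in zip([(11,25),(11,-25),(-11,-25),(-11,25)],cs): pts.append((101+dx,s*151+dy,21,*c))
a=np.array(pts,float)
T,e=fit(TOP,a[:,:3],o(a[:,3:]),[.45,.05,.25]);print(T,e.tolist())
for n,c in(("red",[(277,349),(385,339),(394,424),(286,437)]),("blue",[(449,327),(547,276),(589,351),(493,405)])):
    p,e=fit(TOP,pan(),o(c),[.4,0,.1]);print(n,p,relpose(T,p),e.max())
np.save("T.npy",T)
E
```

```text
[ 0.51117861 -0.049569    0.2579999 ] [[0.9, 0.3], [0.2, 0.7], [1.2, 0.3], [0.9, 0.6], [1.3, 0.2], [0.8, 0.1], [0.6, 0.8], [1.2, 0.0], [0.6, 0.7], [0.1, 1.3], [0.4, 0.5], [0.6, 0.9], [0.2, 0.5], [0.6, 0.4], [0.1, 0.7], [0.1, 0.2], [0.4, 0.8], [0.2, 0.3]]
red [ 0.46988673 -0.00639288  0.07675396] (np.float64(-28.90894654733164), np.float64(52.282593027731046), np.float64(-10.384627203644717)) 0.6
blue [ 0.4939348  -0.11239748  0.47009553] (np.float64(-32.70359655268225), np.float64(-56.34929112655205), np.float64(12.152184483670654)) 0.5
```

Tray yaw is 14.8°. In the tray frame the red pan is at (-29, 52) mm, turned -10.4°. My plan is to put the nearly closed fingertips, jaws along the rail, inside the pan's well and push its wall towards the rail. Then I slide it along +y.

Request:
carry_out([
  [[1.7,-4.3,0],4,0.84],
  [[1.7,-4.3,0],4,0.84],
  [[1.7,-4.3,0],4,0.84],
  [[1.7,-4.3,0],4,0.84],
  [[1.7,-4.3,0],4,0.84],
  [[1.7,-4.3,0],4,0.84],
  [[1.7,-4.3,0],4,0.84],
  [[1.7,-4.3,0],4,0.84],
  [[1.7,-4.3,0],3,0.84],
  [[1.7,-4.3,0],2,0.84],
])

```text
time: 1.1
position: [0.4097, 0.1356, 0.2198]
tool_rot: [0.597, 0.802, -0.001, -0.001]
ft_force: [1.4, -0.2, 0.0]
grip_width: 0.0177
```

```bash
cat >>h.py <<'E'
def st(off=None):
    from rig import robot
    T=np.load("T.npy");o=robot.get_obs();p=o["position"];ax=R.from_quat(o["tool_rot"]).as_matrix()
    d=relpose(T,[p[0],p[1],0])
    print("t",round(o["time"],2),"pos",p.round(4),"tray",np.round(d[:2],1),"tipz",round(p[2]-.022,4),"yawerr",round((np.degrees(np.arctan2(ax[1,0],ax[0,0])-T[2])-90+90)%180-90,2),"z",ax[:,2].round(3),"F",o["ft_force"].round(1),"w",round(o["grip_width"],4))
    if off is not None:
        w=world(T,[[off[0]/1e3,off[1]/1e3,0]])[0]-[p[0],p[1],0];print("need cm",(w[:2]*100).round(2))
E
python3 -c "
from h import *
st((-29,52))"
```

```text
t 1.1 pos [0.4097 0.1356 0.2198] tray [-50.9 204.9] tipz 0.1978 yawerr 1.9 z [-0.002 -0.001 -1.   ] F [ 1.4 -0.2  0. ] w 0.0177
need cm [  6.02 -14.22]
```

Request:
carry_out([
  [[1.5,-3.55,-2.5],-2,0.84],
  [[1.5,-3.55,-2.5],0,0.84],
  [[1.5,-3.55,-2.5],0,0.84],
  [[1.5,-3.55,-2.5],0,0.84],
  [[0,0,-1.5],0,0.84],
  [[0,0,0],0,0.84],
])

```text
time: 1.7
position: [0.4762, -0.0193, 0.1014]
tool_rot: [0.615, 0.788, 0.002, 0.003]
ft_force: [-0.6, 0.2, 0.2]
grip_width: 0.0137
```

```bash
python3 - <<'E'
from h import *
from rig import cams
st((-29,52))
a=cams.camera("wrist")["pixels"];
c=cams.camera("top");b=c["pixels"]
cv2.imwrite("pics/w1.png",a[:,:,::-1]);cv2.imwrite("pics/t1raw.png",b[:,:,::-1])
c=cams.camera("wrist");print({k:c[k] for k in c if k!="pixels"})
E
```

```text
t 1.7 pos [ 0.4762 -0.0193  0.1014] tray [-26.1  38.2] tipz 0.0794 yawerr -0.72 z [ 0.007 -0.002 -1.   ] F [-0.6  0.2  0.2] w 0.0137
need cm [-0.64  1.26]
{'fx': 325.19226210127806, 'fy': 325.19226210127806, 'cx': 279.0759880234063, 'cy': 211.60236643127396, 'eye': array([ 0.3958763 , -0.03844097,  0.26454614]), 'rotation': array([-0.09821609, -0.121485  ,  0.77960264,  0.6064773 ])}
```

View pics/w1.png

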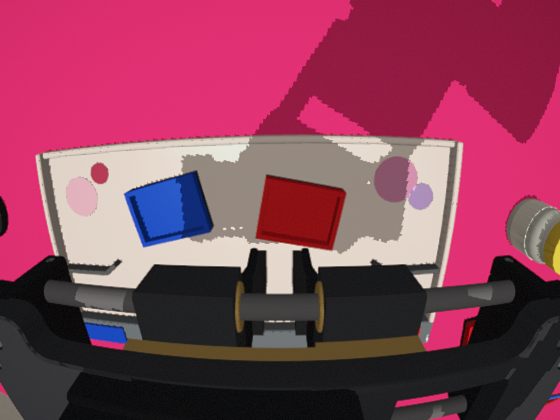

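The wrist view shows the fingers above the tray, with the red pan's outer corners at about (265,176), (345,190), (332,249) and (257,239). I'll check those against the first fit using the fisheye model.

```bash
cat >>h.py <<'E'
def projf(c,P):
    p=R.from_quat(c["rotation"]).inv().apply(np.atleast_2d(P)-c["eye"])*[1,-1,-1]
    return cv2.fisheye.distortPoints((p[:,:2]/p[:,2:])[None],np.array([[c["fx"],0,c["cx"]],[0,c["fy"],c["cy"]],[0,0,1.]]),np.zeros(4))[0]
E
python3 - <<'E'
from h import *
import h
from rig import cams
c=cams.camera("wrist");T=np.load("T.npy")
pr=lambda pose,P:projf(c,world(pose,np.array(P)/1e3)).round(0).tolist()
print("keeper lips",pr(T,[[18,117,16],[18,-117,16]]),"rim corners",pr(T,[[-91,191,12],[-91,-191,12]]))
P0=[.46988673,-.00639288,.07675396]
print("red top",pr(P0,pan()),"base",pr(P0,pan(4)))
h.proj=projf
uv=np.array([(332,249),(257,239),(265,176),(345,190)],float)
for z in(20,):
    best=fit(c,pan(z),uv,P0);print(best[0],relpose(T,best[0]),best[1].max())
st((-29,52))
E
```

```text
keeper lips [[369.0, 260.0], [115.0, 259.0]] rim corners [[457.0, 138.0], [39.0, 149.0]]
red top [[329.0, 246.0], [252.0, 234.0], [262.0, 174.0], [343.0, 188.0]] base [[326.0, 239.0], [254.0, 227.0], [263.0, 170.0], [339.0, 184.0]]
[ 0.47167937 -0.00303957  0.09567931] (np.float64(-26.32005250391731), np.float64(55.067523989706835), np.float64(-9.300284370447047)) 1.9
t 1.9 pos [ 0.4779 -0.018   0.1042] tray [-24.1  39. ] tipz 0.0822 yawerr -0.51 z [ 0.014 -0.003 -1.   ] F [-0.9 -0.2  0.6] w 0.0134
need cm [-0.81  1.13]
```

Request:
carry_out([
  [[-0.7,1.2,-1.5],0,0.84],
  [[0,0,-1.5],0,0.84],
  [[0,0,-1],0,0.84],
  [[0,0,0],0,0.84],
  [[0,0,0],0,0.84],
])

```text
time: 2.4
position: [0.4733, -0.0025, 0.0685]
tool_rot: [0.611, 0.792, 0.005, 0.011]
ft_force: [-0.2, -0.0, 0.8]
grip_width: 0.0135
```

```bash
python3 - <<'E'
from h import *
st((-28,53))
E
```

```text
t 2.4 pos [ 0.4733 -0.0025  0.0685] tray [-24.6  55.2] tipz 0.0465 yawerr -0.1 z [ 0.024 -0.006 -1.   ] F [-0.2 -0.   0.8] w 0.0135
need cm [-0.27 -0.3 ]
```

Request:
carry_out([
  [[-0.3,-0.3,-2],0,0.84],
  [[0,0,-1],0,0.84],
  [[0,0,0],0,0.84],
])

```text
time: 2.7
position: [0.4727, -0.0055, 0.0401]
tool_rot: [0.61, 0.792, 0.006, 0.014]
ft_force: [-0.0, -0.1, -0.6]
grip_width: 0.014
```

```bash
python3 - <<'E'
from h import *
st((-28,53))
from rig import cams
b=cams.camera("side")["pixels"];a=cams.camera("wrist")["pixels"]
i=np.hstack([a[120:330,130:400],b[150:360,130:400]])
cv2.imwrite("pics/c3.png",cv2.resize(i[:,:,::-1],None,fx=1.48,fy=1.48,interpolation=cv2.INTER_CUBIC))
cv2.imwrite("pics/s3.png",b[:,:,::-1])
E
```

```text
t 2.7 pos [ 0.4727 -0.0055  0.0401] tray [-26.   52.4] tipz 0.0181 yawerr -0.04 z [ 0.03  -0.007 -1.   ] F [-0.  -0.1 -0.6] w 0.014
need cm [-0.21  0.01]
```

View pics/c3.png

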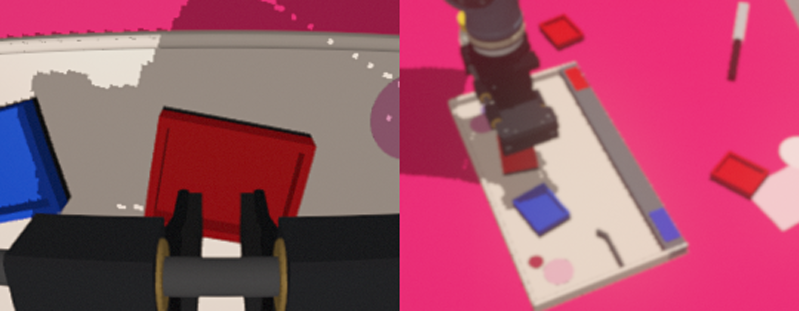

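The wrist crop shows both tips over the red well, with their near edge at crop row 192 and the pan spanning about rows 110–240. I'll project the tip model into the image to check their x offset.

```bash
python3 - <<'E'
from h import *
from rig import cams,robot
c=cams.camera("wrist");o=robot.get_obs();M=R.from_quat(o["tool_rot"])
for z in(.022,.01):
  P=np.array([[sx*7,sy*9.5,z*1e3] for sy in(-1,1) for sx in(-1,1)])/1e3
  print(z,((projf(c,M.apply(P)+o["position"])-[130,120])*1.48).round(0).tolist())
P0=[.46988673,-.00639288,.07675396]
for z in (20,10):
  w=np.array(pan(z))*([1,1,1] if z==20 else [.84,.875,1])
  print("pan",((projf(c,world(P0,w/1e3))-[130,120])*1.48).round(0).tolist())
E
python3 - <<'E'
import cv2
E
```

```text
0.022 [[203.0, 172.0], [237.0, 172.0], [204.0, 213.0], [237.0, 213.0]]
0.01 [[202.0, 183.0], [238.0, 183.0], [203.0, 226.0], [238.0, 226.0]]
pan [[282.0, 247.0], [138.0, 223.0], [153.0, 114.0], [311.0, 143.0]]
pan [[274.0, 227.0], [152.0, 207.0], [165.0, 118.0], [296.0, 142.0]]
```

```bash
python3 - <<'E'
from rig import cams
import cv2
a=cams.camera("wrist")["pixels"][180:300,210:350]
g=cv2.convertScaleAbs(a[:,:,::-1],alpha=2.2,beta=20)
cv2.imwrite("pics/c4.png",cv2.resize(g,None,fx=5,fy=5,interpolation=cv2.INTER_CUBIC))
E
```

```text
(no output)
```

View pics/c4.png

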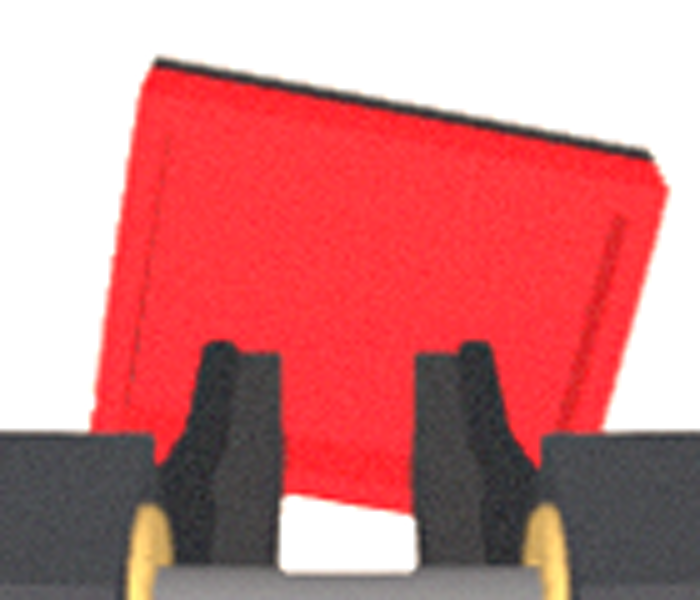

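The tips sit about 8 mm further towards the rail side in the image than the model says. I'll raise a little, match the pan's yaw and shift 7–8 mm away from the rail, so they are in the well under either reading. Then I lower.

Request:
carry_out([
  [[0,0,1],0,0.84],
  [[-0.7,-0.2,0],-4.5,0.84],
  [[0,0,0],-4.5,0.84],
  [[0,0,-0.7],0,0.84],
  [[0,0,-0.7],0,0.84],
  [[0,0,0],0,0.84],
])

```text
time: 3.5
position: [0.4685, -0.0082, 0.0411]
tool_rot: [0.671, 0.741, 0.007, 0.019]
ft_force: [-0.0, 0.0, 0.3]
grip_width: 0.0139
```

```bash
python3 - <<'E'
from h import *
st((-34,53))
from rig import cams
a=cams.camera("wrist")["pixels"][150:300,190:370]
g=cv2.convertScaleAbs(a[:,:,::-1],alpha=2.2,beta=20)
cv2.imwrite("pics/c5.png",cv2.resize(g,None,fx=4,fy=4,interpolation=cv2.INTER_CUBIC))
E
```

```text
t 3.5 pos [ 0.4685 -0.0082  0.0411] tray [-30.7  50.9] tipz 0.0191 yawerr -9.16 z [ 0.038 -0.015 -0.999] F [-0.   0.   0.3] w 0.0139
need cm [-0.38  0.12]
```

View pics/c5.png

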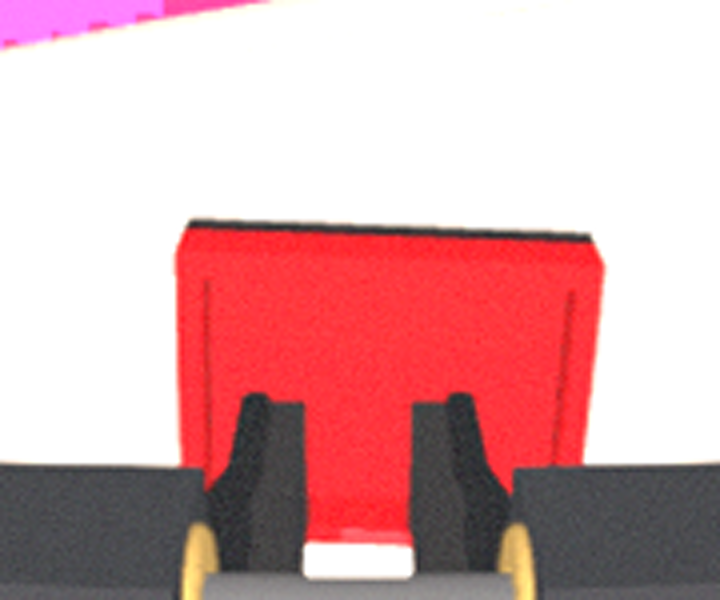

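The tips are now inside the well, aligned with the pan and roughly 5 mm towards its -y side. I lower and begin the push towards the rail, turning the yaw back to match the tray.

Request:
carry_out([
  [[0,0,-0.6],0,0.84],
  [[0.5,0.13,0],0,0.84],
  [[0.7,0.18,0],3,0.84],
  [[0.9,0.24,0],3,0.84],
  [[0.9,0.24,0],3,0.84],
])

```text
time: 4.05
position: [0.4987, 0.0003, 0.0338]
tool_rot: [0.609, 0.793, 0.008, 0.017]
ft_force: [-0.0, 1.0, 0.0]
grip_width: 0.0142
```

```bash
python3 -c "
from h import *
st()"
```

```text
t 4.05 pos [4.987e-01 3.000e-04 3.380e-02] tray [ 0.7 51.4] tipz 0.0118 yawerr 0.22 z [ 0.036 -0.008 -0.999] F [-0.  1.  0.] w 0.0142
```

Request:
carry_out([
  [[0.9,0.24,0.1],0,0.84],
  [[0.9,0.24,0],0,0.84],
  [[0.9,0.24,0],0,0.84],
  [[0.9,0.24,0],0,0.84],
  [[0.9,0.24,0],0,0.84],
])

```text
time: 4.55
position: [0.5477, 0.0134, 0.0346]
tool_rot: [0.609, 0.793, 0.008, 0.017]
ft_force: [-0.1, -0.7, 0.1]
grip_width: 0.0136
```

```bash
python3 - <<'E'
from h import *
st()
from rig import cams
a=cams.camera("wrist")["pixels"];b=cams.camera("top")["pixels"][170:345,205:440]
b=cv2.resize(b,None,fx=2.4,fy=2.4,interpolation=cv2.INTER_CUBIC)
a=a[100:,160:400]
i=np.zeros((420,800,3),np.uint8);i[:320,:240]=a;i[:420,240:804]=b[:,:560]
cv2.imwrite("pics/c6.png",cv2.convertScaleAbs(i[:,:,::-1],alpha=1.3))
E
```

```text
t 4.55 pos [0.5477 0.0134 0.0346] tray [51.4 51.6] tipz 0.0126 yawerr 0.1 z [ 0.037 -0.008 -0.999] F [-0.1 -0.7  0.1] w 0.0136
```

View pics/c6.png

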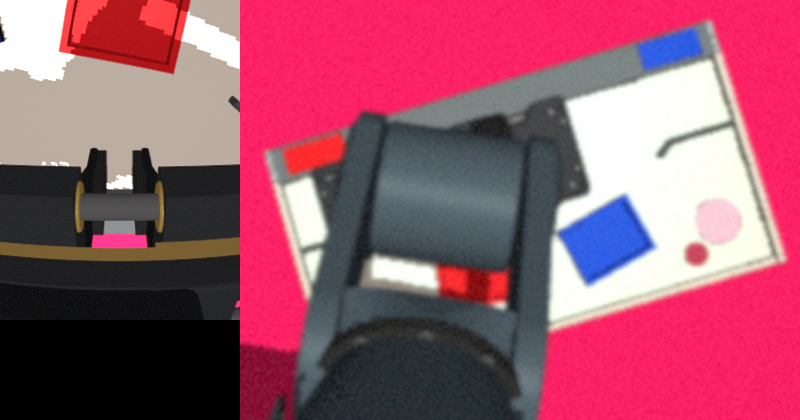

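The wrist view shows the pan still near its start, with its +x edge from (223,150) to (334,173) full-frame. So the tips passed over it without force and must stand higher than tip_extent suggests. I'll check the pan pose, then probe the tip height on the bare tray floor here.

```bash
python3 - <<'E'
from h import *
from rig import cams,robot
c=cams.camera("wrist");T=np.load("T.npy")
P0=[.46988673,-.00639288,.07675396]
print("pan",projf(c,world(P0,np.array(pan())/1e3)).round(0).tolist())
o=robot.get_obs();M=R.from_quat(o["tool_rot"])
for z in(22,12,2,-8):
  P=np.array([[sx*7,sy*9.5,z] for sy in(-1,1) for sx in(-1,1)])/1e3
  print(z,projf(c,M.apply(P)+o["position"]).round(0).tolist())
b=cams.camera("side")["pixels"];
cv2.imwrite("pics/s6.png",cv2.resize(cv2.convertScaleAbs(b[90:270,100:340,::-1],alpha=1.6,beta=15),None,fx=3.3,fy=3.3,interpolation=cv2.INTER_CUBIC))
E
```

```text
pan [[331.0, 170.0], [216.0, 149.0], [231.0, 58.0], [350.0, 81.0]]
22 [[268.0, 233.0], [291.0, 233.0], [269.0, 261.0], [291.0, 261.0]]
12 [[268.0, 240.0], [292.0, 240.0], [268.0, 269.0], [291.0, 269.0]]
2 [[267.0, 247.0], [292.0, 247.0], [267.0, 277.0], [292.0, 277.0]]
-8 [[266.0, 254.0], [293.0, 254.0], [267.0, 286.0], [292.0, 286.0]]
```

View pics/s6.png

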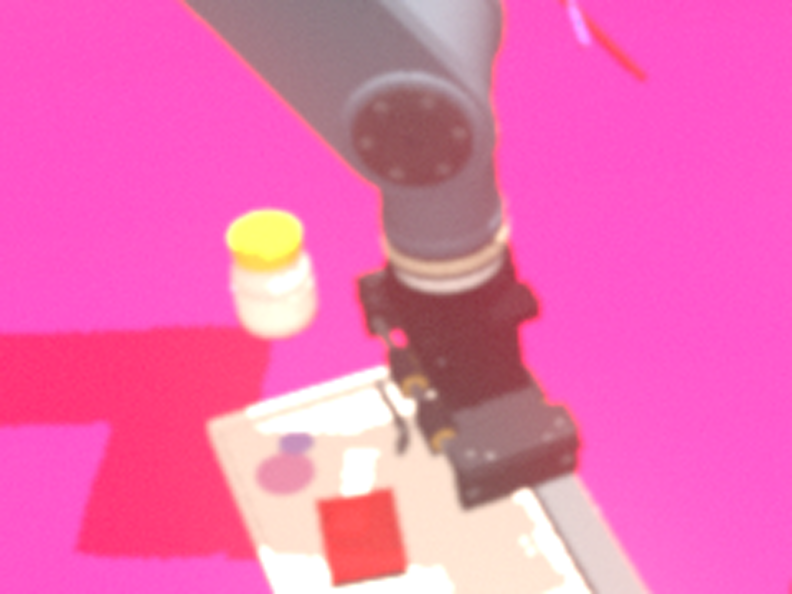

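Request:
carry_out([
  [[0,0,-0.3],0,0.84],
  [[0,0,-0.3],0,0.84],
])

```text
time: 4.95
position: [0.5455, 0.0133, 0.0283]
tool_rot: [0.609, 0.793, 0.007, 0.016]
ft_force: [0.2, -0.2, -0.3]
grip_width: 0.0139
```

Request:
carry_out([
  [[0,0,-0.3],0,0.84],
  [[0,0,-0.2],0,0.84],
])

```text
time: 5.15
position: [0.5444, 0.0132, 0.0225]
tool_rot: [0.61, 0.793, 0.007, 0.015]
ft_force: [1.1, -0.8, -0.2]
grip_width: 0.0138
```

Request:
carry_out([
  [[0,0,-0.3],0,0.84],
  [[0,0,-0.1],0,0.84],
])

```text
time: 5.35
position: [0.5439, 0.0131, 0.0178]
tool_rot: [0.61, 0.793, 0.007, 0.015]
ft_force: [0.4, 0.4, -0.2]
grip_width: 0.014
```

Request:
carry_out([
  [[0,0,-0.2],0,0.84],
  [[0,0,-0.2],0,0.84],
])

```text
time: 5.55
position: [0.544, 0.013, 0.0135]
tool_rot: [0.61, 0.792, 0.007, 0.015]
ft_force: [-0.1, 0.1, -0.0]
grip_width: 0.0139
```

Request:
carry_out([
  [[0,0,-0.2],0,0.84],
  [[0,0,-0.1],0,0.84],
])

```text
time: 5.75
position: [0.544, 0.0131, 0.0101]
tool_rot: [0.61, 0.792, 0.007, 0.015]
ft_force: [-0.6, 0.3, -0.3]
grip_width: 0.0139
```

```bash
python3 - <<'E'
from h import *
from rig import cams
st()
a=cams.camera("wrist")["pixels"][200:320,200:360]
cv2.imwrite("pics/w7.png",cv2.resize(cv2.convertScaleAbs(a[:,:,::-1],alpha=1.6,beta=25),None,fx=5,fy=5,interpolation=cv2.INTER_CUBIC))
E
```

```text
t 5.75 pos [0.544  0.0131 0.0101] tray [47.7 52.2] tipz -0.0119 yawerr 0.06 z [ 0.032 -0.007 -0.999] F [-0.6  0.3 -0.3] w 0.0139
```

View pics/w7.png

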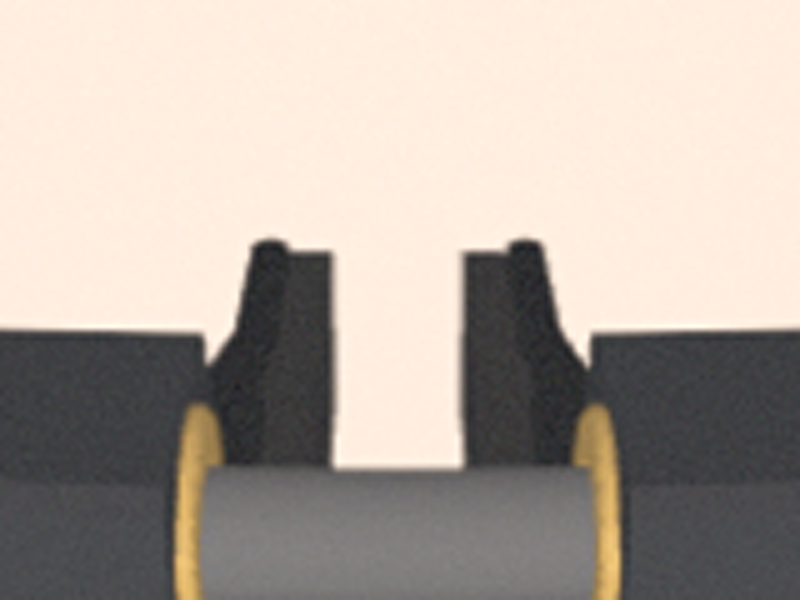

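The wrist crop shows the tips at rows 240–250 over bare floor, with no contact force yet. I go on down in small steps.

Request:
carry_out([
  [[0,0,-0.15],0,0.84],
  [[0,0,-0.1],0,0.84],
])

```text
time: 6.0
position: [0.5441, 0.0131, 0.0075]
tool_rot: [0.61, 0.793, 0.007, 0.015]
ft_force: [0.3, -0.7, -0.0]
grip_width: 0.0141
```

Request:
carry_out([
  [[0,0,-0.15],0,0.84],
  [[0,0,-0.1],0,0.84],
])

```text
time: 6.2
position: [0.5442, 0.0131, 0.0056]
tool_rot: [0.61, 0.793, 0.007, 0.015]
ft_force: [-2.1, 0.2, 13.2]
grip_width: 0.0138
```

Contact came at TCP z = 5.7 mm on the 4 mm floor, so the real tip is TCP z minus about 2 mm, not 22 mm. I lift, go back over the pan's well matching its yaw, and check.

Request:
carry_out([
  [[0,0,2.5],0,0.84],
  [[0,0,2],0,0.84],
  [[-2,-0.5,0],-3,0.84],
  [[-2,-0.5,0],-3,0.84],
  [[-2,-0.5,0],-3,0.84],
  [[-1.6,-0.5,0],0,0.84],
  [[0,0,-1.3],0,0.84],
  [[0,0,0],0,0.84],
])

```text
time: 7.0
position: [0.467, -0.0076, 0.0402]
tool_rot: [0.672, 0.74, 0.007, 0.018]
ft_force: [-0.4, -0.4, 1.0]
grip_width: 0.0136
```

```bash
sed -i 's/p\[2\]-.022/p[2]-.002/' h.py; python3 - <<'E'
from h import *
from rig import cams
st((-31,53))
# jar from top pic
T=np.load("T.npy")
r=least_squares(lambda q:(proj(TOP,[q[0],q[1],.075])-[[174,315]]).ravel(),[.4,.2]).x;print("jar",relpose(T,[*r,0]))
E
```

```text
t 7.0 pos [ 0.467  -0.0076  0.0402] tray [-32.   51.8] tipz 0.0382 yawerr -9.28 z [ 0.035 -0.014 -0.999] F [-0.4 -0.4  1. ] w 0.0136
need cm [0.07 0.14]
jar (np.float64(-11.827764134185896), np.float64(296.4674403531287), np.float64(-14.78230524869457))
```

Request:
carry_out([
  [[0.1,0.1,-1.3],0,0.84],
  [[0,0,-0.8],0,0.84],
  [[0,0,-0.2],0,0.84],
])

```text
time: 7.3
position: [0.4695, -0.0068, 0.0174]
tool_rot: [0.672, 0.74, 0.007, 0.019]
ft_force: [0.0, 0.8, -0.2]
grip_width: 0.0138
```

```bash
python3 -c "
from h import *
st()"
```

```text
t 7.3 pos [ 0.4695 -0.0068  0.0174] tray [-29.4  51.9] tipz 0.0154 yawerr -9.26 z [ 0.038 -0.015 -0.999] F [ 0.   0.8 -0.2] w 0.0138
```

No downward contact, so the tips are inside the well. I lower 2 mm and push towards the rail, turning to square up.

Request:
carry_out([
  [[0.4,0.1,-0.2],0,0.84],
  [[0.6,0.16,0],0,0.84],
  [[0.7,0.18,0],3,0.84],
  [[0.8,0.2,0],3,0.84],
  [[0.8,0.2,0],3,0.84],
])

```text
time: 7.8
position: [0.5044, 0.0024, 0.0161]
tool_rot: [0.609, 0.793, 0.009, 0.018]
ft_force: [-0.1, 0.2, -0.3]
grip_width: 0.0137
```

```bash
python3 - <<'E'
from h import *
st()
from rig import cams
a=cams.camera("wrist")["pixels"][100:300,150:410]
cv2.imwrite("pics/w8.png",cv2.resize(cv2.convertScaleAbs(a[:,:,::-1],alpha=1.6,beta=25),None,fx=3,fy=3,interpolation=cv2.INTER_CUBIC))
E
```

```text
t 7.8 pos [0.5044 0.0024 0.0161] tray [ 6.8 52. ] tipz 0.0141 yawerr 0.08 z [ 0.039 -0.008 -0.999] F [-0.1  0.2 -0.3] w 0.0137
```

View pics/w8.png

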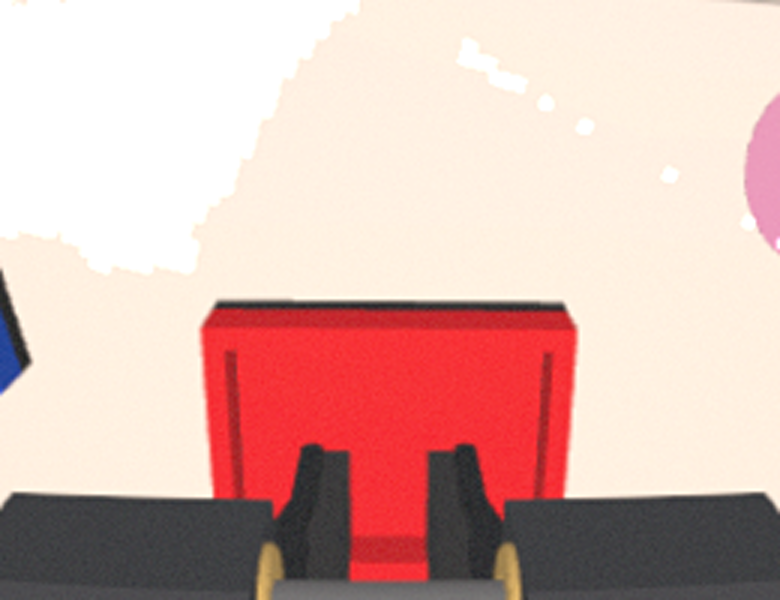

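The pan is square to the fingers and moving with them, with its top edge at crop rows 305–330. I continue towards the rail.

Request:
carry_out([
  [[0.9,0.24,0],0,0.84],
  [[0.9,0.24,0],0,0.84],
  [[0.9,0.24,0],0,0.84],
  [[0.9,0.24,0],0,0.84],
  [[0.9,0.24,0],0,0.84],
  [[0.5,0.13,0],0,0.84],
])

```text
time: 8.45
position: [0.5611, 0.017, 0.017]
tool_rot: [0.61, 0.792, 0.009, 0.02]
ft_force: [-0.7, -0.1, 0.5]
grip_width: 0.0139
```

```bash
python3 -c "
from h import *
st()"
```

```text
t 8.45 pos [0.5611 0.017  0.017 ] tray [65.3 51.6] tipz 0.015 yawerr 0.01 z [ 0.043 -0.009 -0.999] F [-0.7 -0.1  0.5] w 0.0139
```

Request:
carry_out([
  [[0.3,0.08,-0.1],0,0.84],
  [[0.25,0.07,0],0,0.84],
  [[0.25,0.07,0],0,0.84],
])

```text
time: 8.75
position: [0.5663, 0.0191, 0.0155]
tool_rot: [0.609, 0.793, 0.007, 0.017]
ft_force: [-6.4, -4.7, 4.5]
grip_width: 0.0137
```

```bash
python3 -c "
from h import *
st()"
```

```text
t 8.75 pos [0.5663 0.0191 0.0155] tray [70.8 52.3] tipz 0.0135 yawerr 0.13 z [ 0.034 -0.01  -0.999] F [-6.4 -4.7  4.5] w 0.0137
```

The force has risen to 8 N at tray x = 71, which puts the pan's x at 59.5, flush on the rail at y ≈ 52. I press once more, ease off to the pan's mid-line inside the well, then start sliding along +y.

Request:
carry_out([
  [[0.25,0.07,0],0,0.84],
  [[-0.7,-0.2,0],0,0.84],
  [[-0.7,-0.2,0],0,0.84],
  [[0,0,0],0,0.84],
])

```text
time: 9.15
position: [0.5508, 0.015, 0.015]
tool_rot: [0.609, 0.793, 0.005, 0.014]
ft_force: [0.5, -0.3, 0.6]
grip_width: 0.0141
```

```bash
python3 - <<'E'
from h import *
st()
from rig import cams
a=cams.camera("wrist")["pixels"][130:320,150:410]
cv2.imwrite("pics/w9.png",cv2.resize(cv2.convertScaleAbs(a[:,:,::-1],alpha=1.6,beta=25),None,fx=3,fy=3,interpolation=cv2.INTER_CUBIC))
E
```

```text
t 9.15 pos [0.5508 0.015  0.015 ] tray [54.8 52.3] tipz 0.013 yawerr 0.11 z [ 0.029 -0.01  -1.   ] F [ 0.5 -0.3  0.6] w 0.0141
```

View pics/w9.png

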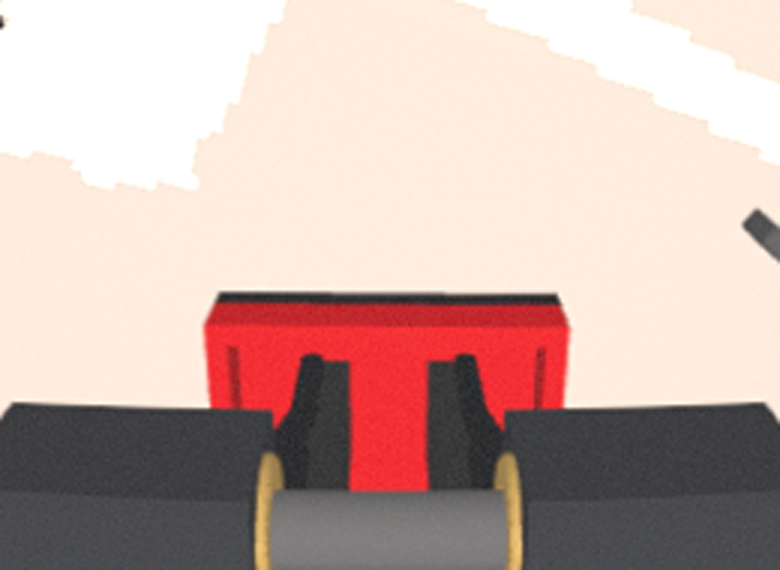

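The pan sits square against the rail, with its near edge level at crop row 295 and the tips free in the well. Now I slide along +y.

Request:
carry_out([
  [[0.1,0.62,0],0,0.84],
  [[-0.1,0.6,0],0,0.84],
  [[-0.18,0.68,0],0,0.84],
  [[-0.23,0.87,0],0,0.84],
  [[-0.23,0.87,0],0,0.84],
  [[-0.23,0.87,0],0,0.84],
])

```text
time: 9.8
position: [0.5437, 0.063, 0.0154]
tool_rot: [0.61, 0.793, 0.006, 0.016]
ft_force: [-0.6, -1.1, 0.6]
grip_width: 0.0136
```

```bash
cat >pp.py <<'E'
from h import *
import h
from rig import cams
st()
# red pan's visible outline in the wrist image: -x side corner columns
a=cams.camera("wrist");p=a["pixels"].astype(int)
m=((p[:,:,0]>60)&(p[:,:,1]<.35*p[:,:,0])&(p[:,:,2]<.3*p[:,:,0])).astype(np.uint8)
m[:, :150]=0;m[:,420:]=0;m[:180]=0;m[275:]=0
n,l,s,_=cv2.connectedComponentsWithStats(m);k=1+np.argmax(s[1:,4]);ys,xs=np.where(l==k)
rows=[(int(r),int(xs[ys==r].min()),int(xs[ys==r].max())) for r in range(ys.min(),ys.max()+1,4)]
print(rows)
print("top row by col",[(int(cc),int(ys[xs==cc].min())) for cc in np.linspace(xs.min()+4,xs.max()-4,7).astype(int)])
E
python3 pp.py
```

```text
t 9.8 pos [0.5437 0.063  0.0154] tray [ 60.2 100.5] tipz 0.0134 yawerr 0.06 z [ 0.032 -0.01  -0.999] F [-0.6 -1.1  0.6] w 0.0136
[(220, 202, 206), (224, 199, 316), (228, 197, 317), (232, 197, 317), (236, 197, 317), (240, 198, 316), (244, 198, 316), (248, 198, 316), (252, 199, 316), (256, 199, 316), (260, 200, 315), (264, 200, 315), (268, 241, 315), (272, 241, 291)]
top row by col [(201, 221), (219, 221), (238, 221), (257, 221), (275, 221), (294, 222), (313, 222)]
```

The pan follows square, 12 mm behind the TCP. I continue into the pocket.

Request:
carry_out([
  [[-0.29,0.86,0],0,0.84],
  [[-0.29,0.86,0],0,0.84],
  [[-0.28,0.86,0],0,0.84],
  [[-0.26,0.87,0],0,0.84],
  [[-0.2,0.6,0],0,0.84],
])

```text
time: 10.35
position: [0.5289, 0.1088, 0.0154]
tool_rot: [0.609, 0.793, 0.006, 0.016]
ft_force: [0.3, -0.2, -0.3]
grip_width: 0.0138
```

```bash
python3 pp.py
```

```text
t 10.35 pos [0.5289 0.1088 0.0154] tray [ 57.6 148.6] tipz 0.0134 yawerr 0.13 z [ 0.032 -0.01  -0.999] F [ 0.3 -0.2 -0.3] w 0.0138
[(221, 201, 203), (225, 198, 315), (229, 196, 317), (233, 197, 316), (237, 197, 316), (241, 197, 316), (245, 198, 316), (249, 198, 316), (253, 199, 316), (257, 199, 315), (261, 200, 315), (265, 200, 315), (269, 241, 315), (273, 267, 291)]
top row by col [(200, 222), (218, 222), (237, 222), (256, 223), (275, 223), (294, 223), (313, 223)]
```

Request:
carry_out([
  [[-0.13,0.5,0],0,0.84],
  [[-0.13,0.5,0],0,0.84],
  [[-0.1,0.35,0],0,0.84],
])

```text
time: 10.7
position: [0.5247, 0.1239, 0.0154]
tool_rot: [0.609, 0.793, 0.006, 0.016]
ft_force: [-0.3, -1.0, 0.2]
grip_width: 0.0143
```

Request:
carry_out([
  [[-0.08,0.3,0],0,0.84],
  [[-0.06,0.25,0],0,0.84],
])

```text
time: 10.9
position: [0.5241, 0.1269, 0.0156]
tool_rot: [0.607, 0.794, 0.004, 0.018]
ft_force: [2.0, -19.4, -0.2]
grip_width: 0.0137
```

```bash
python3 pp.py
```

```text
t 10.9 pos [0.5241 0.1269 0.0156] tray [ 57.5 167.3] tipz 0.0136 yawerr 0.43 z [ 0.033 -0.014 -0.999] F [  2.  -19.4  -0.2] w 0.0137
[(222, 200, 264), (226, 197, 315), (230, 196, 316), (234, 196, 316), (238, 196, 316), (242, 197, 315), (246, 197, 315), (250, 197, 315), (254, 198, 315), (258, 198, 315), (262, 199, 314), (266, 231, 314), (270, 241, 291), (274, 267, 291)]
top row by col [(199, 223), (217, 222), (236, 222), (255, 222), (274, 223), (293, 223), (312, 223)]
```

19 N at tray y = 167, so the pan is against the end wall. I back off slightly and press +x once more to confirm it is on the rail.

Request:
carry_out([
  [[0.1,-0.4,0],0,0.84],
  [[0.5,0.13,0],0,0.84],
  [[0.5,0.13,0],0,0.84],
  [[0.25,0.07,0],0,0.84],
  [[0.2,0.05,0],0,0.84],
])

```text
time: 11.45
position: [0.5378, 0.1258, 0.0152]
tool_rot: [0.608, 0.794, 0.002, 0.015]
ft_force: [-5.7, -4.0, 3.3]
grip_width: 0.0139
```

```bash
python3 pp.py
```

```text
t 11.45 pos [0.5378 0.1258 0.0152] tray [ 70.5 162.8] tipz 0.0132 yawerr 0.35 z [ 0.026 -0.015 -1.   ] F [-5.7 -4.   3.3] w 0.0139
[(203, 207, 295), (207, 203, 325), (211, 202, 326), (215, 203, 326), (219, 203, 325), (223, 203, 325), (227, 204, 325), (231, 204, 325), (235, 204, 325), (239, 205, 324), (243, 205, 324), (247, 206, 324), (251, 206, 324), (255, 206, 323), (259, 207, 323), (263, 207, 323), (267, 241, 317), (271, 241, 317)]
top row by col [(206, 204), (225, 203), (244, 203), (264, 203), (283, 203), (302, 204), (322, 204)]
```

Request:
carry_out([
  [[-0.5,-0.15,0],0,0.84],
  [[-0.4,-0.2,0],0,0.84],
  [[0,0,1],0,0.84],
  [[0,0,3],0,0.84],
  [[0,0,4.5],0,0.84],
  [[0,0,4.5],0,0.84],
  [[-3,-4,2],0,0.84],
  [[-3.5,-3.5,2],0,0.84],
  [[-3.5,-3.5,2],0,0.84],
])

```text
time: 12.4
position: [0.4378, 0.0196, 0.2106]
tool_rot: [0.604, 0.797, 0.007, 0.021]
ft_force: [-0.5, -0.5, 0.6]
grip_width: 0.0138
```

Request:
carry_out([
  [[0,-4.5,2],0,0.84],
  [[0,-4.5,2],0,0.84],
  [[0,-4.5,1],0,0.84],
  [[0,-4.5,0],0,0.84],
  [[0,-4.5,0],0,0.84],
  [[0,-4.5,0],0,0.84],
  [[0,-2,0],0,0.84],
  [[0,0,0],0,0.84],
])

```text
time: 13.2
position: [0.4325, -0.2842, 0.274]
tool_rot: [0.605, 0.795, 0.007, 0.033]
ft_force: [0.4, 0.3, 0.7]
grip_width: 0.0139
```

```bash
python3 - <<'E'
from h import *
from rig import cams
st()
b=cams.camera("top")["pixels"];cv2.imwrite("pics/t9raw.png",b[:,:,::-1])
cv2.imwrite("pics/t9.png",cv2.resize(b[170:345,165:400,::-1],None,fx=3.4,fy=3.4,interpolation=cv2.INTER_CUBIC))
E
```

```text
t 13.2 pos [ 0.4325 -0.2842  0.274 ] tray [-135.9 -206.8] tipz 0.272 yawerr 0.63 z [ 0.061 -0.03  -0.998] F [0.4 0.3 0.7] w 0.0139
```

View pics/t9.png

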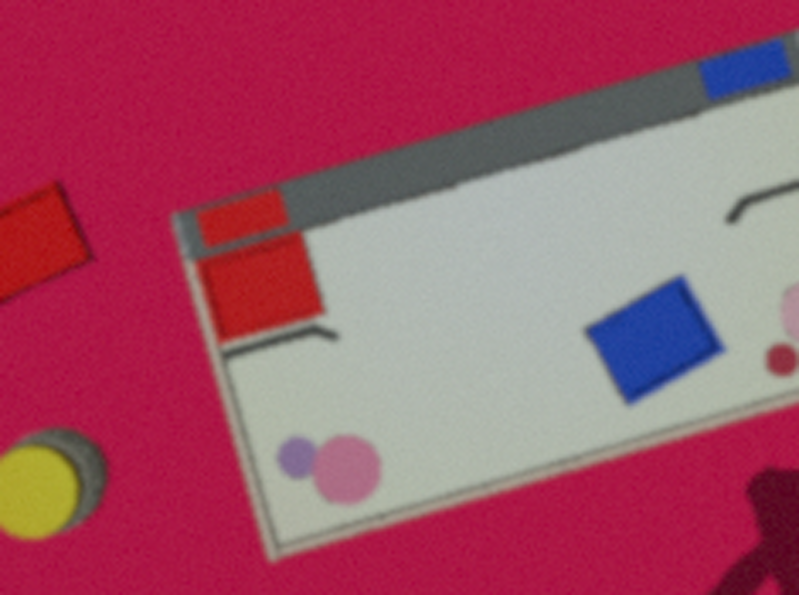

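The final top view shows the red pan in the pocket under the red tag, with corners at about (199,260), (302,233), (326,314) and (221,343), touching the rail and the end wall. The blue pan and jar are where they started, allowing for the crop shift. I run one quick fit and hand in.

```bash
python3 - <<'E'
from h import *
from rig import robot
T=np.load("T.npy")
p,e=fit(TOP,pan(),np.array([(199,260),(302,233),(326,314),(221,343)])/3.4+[165,170],[.53,.12,.25]);print(np.round(relpose(T,p),1),e.max())
print(robot.hand_in())
E
```

```text
[ 59.5 151.4  -1. ] 0.8
the job is handed in; nothing more can be done
None
```

I parked the red paint pan in pocket_a, the pocket with the red tag behind it, and handed the job in at about 13 s on the robot's clock.

**How it was done:** With the fingertips inside the pan's well, I pushed it flush to the rail at tray y ≈ 52 mm, in the open between the pockets. I then slid it along the rail to the end wall and pressed it once more onto the rail. I then lifted the fingers out of the well and moved the arm clear of the tray.

**Last checks:**
- **Contact forces:** they rose to 8 N at the rail, 19 N at the end wall and 7 N on the last rail press.
- **Position:** the final top view shows the pan touching the rail and end wall. A fit to that view gave (59.5, 151.4) mm and -1.0°, against a target of (60, 153). That difference is within my roughly 2 mm image error. A rougher wrist-camera estimate put y at about 155 mm.
- **Other objects:** the blue pan and jar looked unmoved in the final view. The black lid was outside that view, but the fingers stayed at least 25 cm above the table anywhere near it.

**What went wrong:** the first push missed the pan entirely. The fingertips were about 20 mm higher than `tip_extent` says. I found this by touching the tray floor lightly (13 N), then redid the push with the right height. The pan had not moved during the miss.

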